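Lock the saffron strongbox and take the key out

TASK

Lock the grey strongbox: turn the key in its lock clockwise (seen from above) until the swing bolt is fully out and you feel the key come up firmly against the end stop. Then turn the key back to the only position where it will come out, draw it out without forcing it, and set it down gently in the small white bowl. Leave the bolt locked, and the bowl and the other kitchen things where they stand.

Things in the scene. Friction and masses are not known exactly. Their poses are not given: they have to be found in the camera images.
- strongbox: Fixed grey steel box 154 x 204 mm, lid top 70 mm above the counter. Origin: counter level, on the vertical lock axis; from it the box reaches 77 mm to -x and +x, 62 mm to -y, 142 mm to +y. On the lid, centred on the axis, a steel lock case 75 x 75 mm, 86.5 mm above the counter, with a round steel plate about the lock cylinder. Carrying handle (to 92 mm high) 105 mm to +y.
- lock_face (a point): Centre of the brass lock cylinder's face (18 mm) on the lock axis, 89.5 mm above the counter, level with the top of the round plate (40 mm across, 5 mm thick); axes as the box. A 6 mm gap runs in the plate from the cylinder roughly to the box's -x: only there can the key's side pin come up. The gap lies up to 0.35 rad either way from the box's -x, unmeasured: find it by feel.
- key: Loose key, 62 mm tall, about 40 g, upright in the lock at the start, bow up. Origin: tip of its shaft; z up the shaft. Round steel shaft 9 mm thick, 30 mm long, then a black bow 30 mm wide (key's x), 10 mm thick (y), 34 mm tall. Seated, the tip is 73 mm above the counter; there it turns freely. It starts within 0.15 rad of the box's axes. Lifted 20 mm it is clear of the lock.
- key_pin (a point): End of the key's one side pin: square, 4.5 mm thick, sharp-edged, pointing to the key's -x, 6 mm above the shaft tip, reaching 16 mm from the axis. With the key seated it lies 3 mm below the plate, so the key lifts 3 mm anywhere but comes out only with the pin under the gap, within about 0.08 rad. Counter-clockwise the key is stopped about 0.45 rad from the box's axes.
- key_grip (a point): Middle of the key's bow, 45 mm above the shaft tip; axes as the key.
- bolt (a joint): Angle of the swing bolt, a flat steel arm 12 mm wide turning clockwise about the lock axis out of the case. 0 = drawn in, 0.8 = locked, at its rigid stop. The key's pin meets it 0.15 to 0.65 rad clockwise of the box's axes and pushes it (about 0.04 N m); it stays where left, also when the key turns back. The stop comes at a key angle of 0.9 to 1.45 rad, different each time.
- keeper (a point): Steel keeper under which the locked bolt reaches, 55 mm to -y of the lock axis, 85 mm above the counter. At the stop a key torque of 0.12 to 0.2 N m is a firm press: the pin works at 12.5 mm radius and the cylinder's bore takes the same force again. Contact forces between key and lock (pin, bore, floor, plate) that add up to over 40 N are forcing it, so don't press the key down while turning.
- bowl: Small white ceramic bowl, loose, 110 mm across the rim, 40 mm high, walls 4 mm, inner floor 5 mm up; origin: centre of its underside.
- pot: Bystander: black nonstick pot, 184 mm across, 95 mm high, two side handles; origin: centre of underside.
- jug: Bystander: glass measuring jug, 94 mm across the rim, 115 mm high, one handle; origin: centre of underside.
- saffron_jar: Bystander: small orange plastic jar with hinged cap, 45 mm across, 48 mm high; origin: centre of underside.
- spatula: Bystander: wooden spatula 285 mm long lying flat, blade 58 mm wide; origin: on the counter near the middle of its length, x along it.
Things that resemble listed ones, but are neither listed nor needed, are in the scene too. Several things have the shape of the bowl; the one meant has the colours described above.

How it is judged (in metres and radians):
On the way, in this order (a step that is already met when the one before it is completed fails the run):
1. the bolt is fully out and the key is pressed against the end stop (value of joint bolt above 0.77 rad and contact force between key and strongbox above 12 N), for 0.1 s.
2. the key is drawn out of the lock, bolt still locked (z of key in the frame of lock_face above 0.005 m and value of joint bolt above 0.72 rad), for 0.1 s.
At the end, for the whole second after the job is handed in: The bolt is locked (over 0.72 rad), the key rests still in the upright bowl (its tip within 60 mm and its bow's middle within 75 mm of the bowl's centre seen from above, tip below 60 mm and bow's middle below 80 mm over the counter) (value of joint bolt above 0.72 rad and horizontal distance between key_grip and bowl below 0.075 m and horizontal distance between key and bowl below 0.06 m and height (world z) of key below 0.06 m and height (world z) of key_grip below 0.08 m and linear speed of key below 0.03 m/s and angle between bowl's own z axis and vertical below 0.1 rad); the robot touches nothing.
It fails at once if key forced: contact forces between the key and the strongbox with its lock add up to more than 40 N (contact force between key and strongbox above 40 N).
It fails at once if pot, jug, saffron jar or spatula moved more than 15 mm (distance of any of pot, jug, saffron_jar, spatula from where it was at the start of the episode above 0.015 m).
It fails at once if bowl pushed more than 30 mm (distance of bowl from where it was at the start of the episode above 0.03 m).
It fails at once if key dropped or flung (faster than 1 m/s) (linear speed of key above 1 m/s).
It also fails if it takes over 72 s, if anything falls off the work surface, if the arm or the gripper's body presses on something with over 40 N, if the wrist force passes 120 N, or if a joint passes its speed limit or range.

ROBOT

A 6-joint arm with a two-finger parallel gripper is mounted at the origin on the work surface. World frame = base frame: x ahead of the robot, y to its left, z up, the work surface at z = 0. Lengths are in m, angles in degrees, forces in N, time in s.
With the tool pointing down it reaches from about 0.35 to 0.725 m from the base axis. Payload 4.3 kg.
Tool frame: the origin (TCP) lies between the finger pads; the fingertips stand 19 mm ahead of it and the grasp point (between the pads) is the TCP (r.tip_reach is the z of the fingertips in the tool frame, in m); z points along the fingers, y is the line along which they close (so a half turn about z gives the same grasp; the last joint's range is limited). The gripper opens to 85 mm and grips with 20 to 120 N. Pads are 22 mm wide; open, the fingers measure 114 mm over their backs; the gripper's body (76 mm by 85 mm) begins 54 mm behind the grasp point. The pads swing forward as they close: fully open they stand 13 mm farther back than shut.
Start: joints at [-78.169, 21.618, 4.641, 73.018, 0, 83.68], TCP at [0.179, -0.546, 0.25] pointing down, gripper open.
Joint ranges: [-156.06, 156.06], [-48.1, 94.91], [-58.44, 69.94], [-101.28, 121.22], [-78.64, 73.56], [-180, 180]. Speed limits (degrees/s): [147.25, 147.25, 180, 180, 180, 180].

INTERFACE

Orientations are given as [roll, pitch, yaw] about the fixed x, y, z axes, in that order (R = Rz(yaw) Ry(pitch) Rx(roll)).
In Python, from station import r gives the robot as it stands.
- The arm moves only by the tool servo_tool, never from a script. Its argument "steps" is a list of rows, each an object with "dr": the turn, a rotation vector about the tool's x, y, z in rad, a list of three; "xyz": the shift along the tool's x, y, z in m, a list of three; "fingers": the closure, from -1 (fully open) to 1 (shut). A call has 1 to 10 rows; each row shifts and turns the commanded pose from where the row before left it, along the tool's axes as they then stand; what a row does not reach is not made up. A row lasts 1/8 s, in which the tool goes at most 62.5 mm and 10.7 degrees, less where a joint would pass 70% of its speed; a pose out of reach is approached as far as the arm can. A call with a gripper value outside its range is refused whole. The fingers move at their own pace and stop on an object; "newtons" is the grip in N (left out, the last holds). Time passes only in rows, so rows that do not move let the fingers close. It gives the time, the measured TCP pose, the force, the opening and the grip force at its end, in the units of the state.
- r.get_obs(): the state, without advancing time (a new reading comes with each control period).
- r.snapshot(name): name is "scene" or "side" or "wrist"; returns a dict with "frame" (420x560x3 uint8, red, green, blue), "range_z" (420x560 float32, m along the optical axis (not along the pixel's ray), 0 where there is no reading), "vfov" (degrees; the focal length in pixels is half the picture's height over the tangent of half this angle, whatever the lens; pixels are square), "cx", "cy" (the principal point, pixels), "R" (3x3) and "t" (3): a world point X has camera coordinates R X + t. Camera axes: x right, y down, z forward; pixel columns grow to the right and rows downward; lengths in m; the calibration is good to about 2 mm. The wrist camera is an equidistant fisheye: a pixel r from the principal point sees the ray r / f radians off the axis. A picture is of the moment at which its call begins.
- r.job_done(): hands the job in; it is judged then, once.
Trained networks look in a picture, given as the dict that the camera call returned (one of the last four; its "shot" number tells which), for a name from the list of things; names that differ only in an ending like _2 or _b are one class to them, and where a whole thing is asked for, a point or a joint stands for the part that bears it (a point fixed in the world has none). Each returns a list of dicts, best first, with "p" (0 to 1); they miss things now and then, are a little off and sometimes report something else, mostly with a low value. They report only what shows in the picture. A call takes as long as a camera call. They do not tell look-alikes from the thing itself.
- r.recognise(picture, thing): "centre" ([column, row] in pixels, amid what is visible of it).
The state is a dict: "time_s": time; "joint_pos": joint angles; "qvel": joint speeds; "joint_efforts": joint torques, N m; "tcp_pos": TCP position; "orientation": TCP orientation; "force": force on the tool from outside, world axes, zero at the start; "ft_torque": the same for the moment, N m; "finger_gap": finger opening in m; "grip_force": force on a finger pad.
Only numpy, scipy, OpenCV 4.12 (cv2) and the standard library are available. Lean on these libraries where they do the work, as an engineer would, in place of code of your own. Each camera call takes 0.05 s, during which the arm holds its last target. There are 200 camera calls.

## Working session

There is one attempt and no reset: what is moved stays moved. The work goes in short steps, Python scripts to look and compute and a tool call to move; the robot and the scene stay as the last step left them, time stands still between calls to the robot, and variables do not carry over. Pictures are saved under pics/ and viewed, at most 13 in all, crops included, and the job is handed in when it is done.

Besides the shell and the picture viewer there is one more tool, called by a JSON object that holds its "fn" and its "kwargs", one argument or row to a line. servo_tool: Moves the arm, as the interface text tells. Its arguments: {"type":"object","properties":{"steps":{"type":"array","items":{"type":"object","properties":{"dr":{"type":"array","items":{"type":"number"}},"xyz":{"type":"array","items":{"type":"number"}},"fingers":{"type":"number"}}}},"newtons":{"type":"number"}},"required":["steps"]}

```bash
mkdir -p pics; cat > h.py <<'E'
from station import r
import numpy as np, cv2
def foc(s): return s["frame"].shape[0]/2/np.tan(np.radians(s["vfov"])/2)
def pt(s,c,rw,fish=False,z=None):
    f=foc(s); d=np.array([c-s["cx"],rw-s["cy"]],float)
    if fish:
        q=np.hypot(*d); th=q/f; ray=np.array([*(d/max(q,1e-9)*np.sin(th)),np.cos(th)])
    else: ray=np.array([*(d/f),1.])
    R=np.array(s["R"]);t=np.array(s["t"])
    o=-R.T@t; w=R.T@ray
    if z is not None: return o+w*(z-o[2])/w[2]
    dz=s["range_z"][int(round(rw)),int(round(c))]
    return o+w*dz/ray[2]
def cloud(s):
    f=foc(s);h,w=s["range_z"].shape;v,u=np.mgrid[:h,:w];Z=s["range_z"]
    P=np.stack([(u-s["cx"])/f*Z,(v-s["cy"])/f*Z,Z],-1)
    return (P-np.array(s["t"]))@np.array(s["R"])
def save(s,n): cv2.imwrite("pics/"+n,s["frame"][:,:,::-1])
E
python3 - <<'E'
from h import *
o=r.get_obs();print(o["time_s"],o["tcp_pos"],o["orientation"],o["finger_gap"],r.tip_reach)
im=[]
for n in("scene","side"):
    s=r.snapshot(n);save(s,n+".png")
    print(n,s["vfov"],(-np.array(s["R"]).T@s["t"]).round(3))
    for k in("strongbox","lock_face","key","keeper","bowl","pot","jug","saffron_jar","spatula","bolt"):
        try:
            for d in r.recognise(s,k)[:4]:
                c=d["centre"];print(k,np.round(c),round(d["p"],2),pt(s,*c).round(3))
        except Exception as e: print(k,e)
E
```

```text
0.0 [ 0.17900762 -0.54576361  0.24934839] [-1.79881690e+02 -1.31946435e-02  1.81528770e+01] 0.08532555211707542 0.019
scene 54.93222872364816 [1.111 0.006 1.093]
lock_face [300. 212.] 0.78 [0.556 0.048 0.083]
key [283. 195.] 0.45 [ 0.518 -0.     0.109]
key [213. 266.] 0.2 [ 0.709 -0.189  0.045]
keeper [298. 208.] 0.96 [0.546 0.043 0.084]
bowl [194. 195.] 0.71 [ 0.457 -0.283  0.003]
bowl [113. 177.] 0.68 [ 0.397 -0.553  0.01 ]
bowl [194. 150.] 0.62 [ 0.282 -0.305  0.006]
bowl [248. 156.] 0.57 [ 0.308 -0.12   0.009]
pot [443. 187.] 0.94 [1.111 0.006 1.093]
jug [411. 249.] 0.88 [0.638 0.37  0.015]
saffron_jar [287. 195.] 0.73 [0.532 0.009 0.134]
spatula [139. 232.] 0.96 [ 0.592 -0.428  0.01 ]
bolt [285. 196.] 0.3 [0.535 0.004 0.133]
side 52.398145703985755 [ 0.492 -0.906  0.864]
strongbox [279. 209.] 0.66 [ 0.529 -0.033  0.087]
lock_face [278. 208.] 0.81 [ 0.525 -0.028  0.084]
key [280. 193.] 0.69 [ 0.531 -0.     0.117]
keeper [276. 209.] 0.95 [ 0.521 -0.031  0.083]
bowl [264. 292.] 0.77 [ 0.48  -0.251  0.007]
bowl [208. 249.] 0.75 [ 0.331 -0.101  0.008]
bowl [188. 307.] 0.56 [ 0.297 -0.285  0.001]
pot [249. 125.] 0.64 [0.436 0.556 0.004]
jug [314. 138.] 0.77 [0.659 0.306 0.096]
saffron_jar [348. 268.] 0.95 [ 0.69  -0.219  0.047]
saffron_jar [278. 189.] 0.44 [ 0.527 -0.001  0.13 ]
spatula [314. 356.] 0.97 [ 0.587 -0.429  0.009]
```

View pics/scene.png

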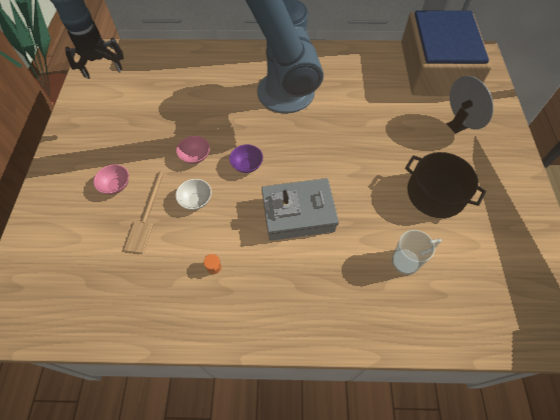

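View pics/side.png

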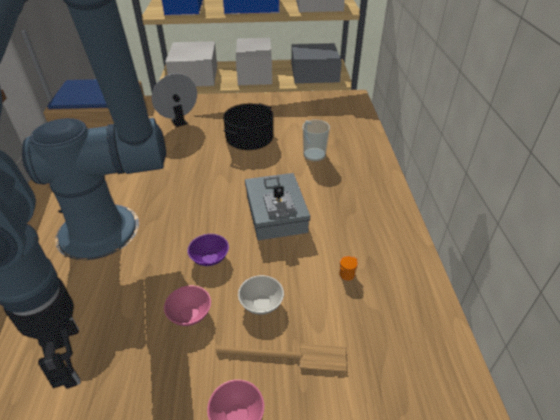

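The white bowl is at scene (194,195) and side (262,296). The box is near the scene centre at (300,208), with the key at (286,197) and the handle on its right (+y) side. Next I fit the box, key and bowl from depth.

```bash
python3 - <<'E'
from h import *
for n in("scene","side"):
    s=r.snapshot(n);P=cloud(s).reshape(-1,3);C=s["frame"].reshape(-1,3).astype(int)
    ok=s["range_z"].ravel()>0
    near=ok&(np.hypot(P[:,0]-.54,P[:,1]-.04)<.2)
    def rect(m,l):
        q=P[m];rc=cv2.minAreaRect((q[:,:2]*1000).astype(np.float32));print(n,l,m.sum(),np.round(rc[0],1),np.round(rc[1],1),round(rc[2],2),"z",np.median(q[:,2]).round(4))
    rect(near&(P[:,2]>.055)&(P[:,2]<.145),"box")
    lid=near&(abs(P[:,2]-.07)<.006);rect(lid,"lid")
    rect(near&(P[:,2]>.079)&(P[:,2]<.1)&(np.hypot(P[:,0]-.53,P[:,1]+.0)<.08),"case")
    k=near&(P[:,2]>.108)&(P[:,2]<.145);rect(k,"bow");print(P[k].mean(0).round(4),P[k][:,2].max())
    # white bowl
    w=ok&(np.hypot(P[:,0]-.46,P[:,1]+.265)<.09)&(P[:,2]>.01)&(C.max(1)-C.min(1)<50)&(P[:,2]<.06)
    rect(w,"bowl");rect(w&(P[:,2]>.032),"rim")
    u,v=(290,200) if n=="scene" else (278,205)
    c=s["frame"][v-60:v+60,u-70:u+75];
    cv2.imwrite(f"pics/c_{n}.png",cv2.resize(c,None,fx=4,fy=4,interpolation=cv2.INTER_CUBIC)[:,:,::-1])
a=[cv2.resize(cv2.imread(f"pics/c_{n}.png"),(400,331)) for n in("scene","side")];cv2.imwrite("pics/cc.png",np.hstack(a))
E
```

```text
scene box 3304 [520.9  46.7] [158.3 204.5] 9.31 z 0.0703
scene lid 2477 [520.7  46.8] [157.7 204.3] 9.44 z 0.0696
scene case 600 [530.4  -4. ] [79.8 99.4] 10.98 z 0.0863
scene bow 58 [529.3   7.6] [28.4 10.6] 14.81 z 0.1316
[0.5314 0.0069 0.1277] 0.13970830694269623
scene bowl 654 [ 471.6 -274.7] [106.3 106.6] 83.64 z 0.0237
scene rim 205 [ 471.6 -274.7] [106.3 106.6] 83.64 z 0.038
side box 2595 [522.7  43. ] [155. 210.] 9.39 z 0.0699
side lid 1791 [522.3  43.8] [154.5 208.5] 9.56 z 0.0692
side case 476 [532.4  -6. ] [ 78.9 101. ] 10.01 z 0.0858
side bow 94 [529.4   3. ] [30.2 12.8] 22.6 z 0.1239
[0.5294 0.0013 0.1237] 0.13642322402427637
side bowl 1024 [ 474.5 -277.9] [105.7 108.3] 1.99 z 0.0246
side rim 343 [ 474.5 -277.9] [105.7 108.3] 1.99 z 0.0377
```

View pics/cc.png

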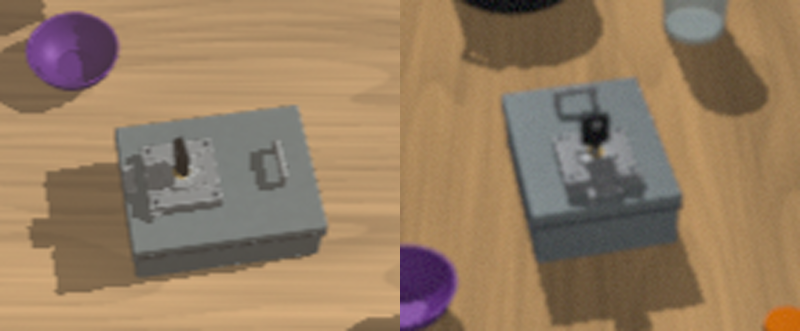

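Box yaw is about 9.4° and the lock axis is near (0.528, 0.0055). I use the half-turned grasp (tool yaw about 190°) so that joint 6 has range for the clockwise turn.

{"fn": "servo_tool", "kwargs": {
  "steps": [
    {"xyz":[0.05,-0.0415,0]},
    {"xyz":[0.05,-0.0415,0]},
    {"xyz":[0.05,-0.0415,0]},
    {"xyz":[0.05,-0.0415,0]},
    {"xyz":[0.05,-0.0415,0]},
    {"xyz":[0.05,-0.0415,0]},
    {"xyz":[0.05,-0.0415,0]},
    {"xyz":[0.05,-0.0415,0]},
    {"xyz":[0.05,-0.0415,0]},
    {"xyz":[0.05,-0.0415,0]}
  ]
}}

```text
$.steps[0]: bad value
```

{"fn": "servo_tool", "kwargs": {
  "steps": [
    {"dr":[0,0,-0.18]},
    {"dr":[0,0,-0.18]},
    {"dr":[0,0,-0.18]},
    {"dr":[0,0,-0.18]},
    {"dr":[0,0,-0.18]},
    {"dr":[0,0,-0.18]},
    {"dr":[0,0,-0.18]},
    {"dr":[0,0,-0.18]}
  ]
}}

```text
$.steps[0]: bad value
```

{"fn": "servo_tool", "kwargs": {
  "steps": [
    {"dr":[0,0,-0.18]},
    {"dr":[0,0,-0.18]},
    {"dr":[0,0,-0.18]},
    {"dr":[0,0,-0.18]},
    {"dr":[0,0,-0.18]},
    {"dr":[0,0,-0.18]},
    {"dr":[0,0,-0.18]},
    {"dr":[0,0,-0.18]},
    {"dr":[0,0,-0.12]},
    {}
  ]
}}

```text
$.steps[0]: bad value
```

```bash
cat >> h.py <<'E'
def bow():
    s=r.snapshot("wrist");save(s,"w%d.png"%s["shot"])
    o=-np.array(s["R"]).T@s["t"];print("cam",o.round(3),"fov",s["vfov"],np.array(s["R"])[2].round(2))
    for k in("key","key_grip","lock_face"):
        for d in r.recognise(s,k)[:2]:
            c=d["centre"];print(k,np.round(c),round(d["p"],2),pt(s,*c,fish=True).round(4),pt(s,*c,fish=True,z=.118).round(4))
    return s
E
python3 - <<'E'
from h import *
o=r.get_obs();print(o["time_s"],o["tcp_pos"],o["orientation"],o["joint_pos"],o["force"])
bow()
E
ls pics
```

```text
1.2 [ 0.1791233  -0.54643254  0.25031897] [1.79993450e+02 2.95034214e-03 1.81506377e+01] [-7.81693316e+01  2.16177322e+01  4.63947365e+00  7.30149066e+01
 -2.21140315e-03  8.36800305e+01] [-0.00558838 -0.00057224  0.37470524]
cam [ 0.25  -0.524  0.375] fov 65.70646984690485 [-0.28 -0.09 -0.96]
c_scene.png
c_side.png
cc.png
scene.png
side.png
w5.png
```

{"fn": "servo_tool", "kwargs": {
  "steps": [
    {"xyz":[0.05,-0.0415,0],"dr":[0,0,0],"fingers":-1},
    {"xyz":[0.05,-0.0415,0],"dr":[0,0,0],"fingers":-1},
    {"xyz":[0.05,-0.0415,0],"dr":[0,0,0],"fingers":-1},
    {"xyz":[0.05,-0.0415,0],"dr":[0,0,0],"fingers":-1},
    {"xyz":[0.05,-0.0415,0],"dr":[0,0,0],"fingers":-1},
    {"xyz":[0.05,-0.0415,0],"dr":[0,0,0],"fingers":-1},
    {"xyz":[0.05,-0.0415,0],"dr":[0,0,0],"fingers":-1},
    {"xyz":[0.05,-0.0415,0],"dr":[0,0,0],"fingers":-1},
    {"xyz":[0.05,-0.0415,0],"dr":[0,0,0],"fingers":-1},
    {"xyz":[0.05,-0.0415,0],"dr":[0,0,0],"fingers":-1}
  ]
}}

```text
time_s: 2.65
tcp_pos: [0.5128, -0.0154, 0.2506]
orientation: [180.0, -0.0, 18.2]
force: [0.7, -1.9, 0.2]
finger_gap: 0.0856
grip_force: 0.0
```

{"fn": "servo_tool", "kwargs": {
  "steps": [
    {"dr":[0,0,-0.18],"xyz":[0,0,0],"fingers":-1},
    {"dr":[0,0,-0.18],"xyz":[0,0,0],"fingers":-1},
    {"dr":[0,0,-0.18],"xyz":[0,0,0],"fingers":-1},
    {"dr":[0,0,-0.18],"xyz":[0,0,0],"fingers":-1},
    {"dr":[0,0,-0.18],"xyz":[0,0,0],"fingers":-1},
    {"dr":[0,0,-0.18],"xyz":[0,0,0],"fingers":-1},
    {"dr":[0,0,-0.18],"xyz":[0,0,0],"fingers":-1},
    {"dr":[0,0,-0.18],"xyz":[0,0,0],"fingers":-1}
  ]
}}

```text
time_s: 3.65
tcp_pos: [0.5118, -0.0173, 0.2503]
orientation: [180.0, 0.0, 101.0]
force: [-0.4, 0.2, -0.3]
finger_gap: 0.0858
grip_force: 0.0
```

{"fn": "servo_tool", "kwargs": {
  "steps": [
    {"dr":[0,0,-0.18],"xyz":[0,0,0],"fingers":-1},
    {"dr":[0,0,-0.18],"xyz":[0,0,0],"fingers":-1},
    {"dr":[0,0,-0.18],"xyz":[0,0,0],"fingers":-1},
    {"dr":[0,0,-0.18],"xyz":[0,0,0],"fingers":-1},
    {"dr":[0,0,-0.18],"xyz":[0,0,0],"fingers":-1},
    {"dr":[0,0,-0.18],"xyz":[0,0,0],"fingers":-1},
    {"dr":[0,0,-0.18],"xyz":[0,0,0],"fingers":-1},
    {"dr":[0,0,-0.18],"xyz":[0,0,0],"fingers":-1},
    {"dr":[0,0,-0.12],"xyz":[0,0,0],"fingers":-1},
    {"dr":[0,0,0],"xyz":[0,0,0],"fingers":-1}
  ]
}}

```text
time_s: 4.9
tcp_pos: [0.5118, -0.0173, 0.2503]
orientation: [-180.0, 0.0, -170.0]
force: [0.4, -0.8, 0.1]
finger_gap: 0.0854
grip_force: 0.0
```

```bash
python3 - <<'E'
from h import *
o=r.get_obs();print(o["time_s"],o["tcp_pos"],o["orientation"],o["joint_pos"].round(1),o["force"])
s=bow()
cv2.imwrite("pics/wrist.png",s["frame"][:,:,::-1])
E
```

```text
4.9 [ 0.51179092 -0.01728756  0.25034498] [-1.79991883e+02  6.13885921e-03 -1.70042715e+02] [ -9.   14.3  -5.6  70.1  -0.  -19. ] [ 0.35439716 -0.82417771  0.10734936]
cam [ 0.438 -0.031  0.375] fov 65.70646984690485 [ 0.29  0.05 -0.96]
key [298. 231.] 0.93 [0.5221 0.0033 0.1357] [0.5283 0.0059 0.118 ]
key_grip [300. 231.] 0.65 [0.5218 0.0043 0.1354] [0.5279 0.0068 0.118 ]
lock_face [329. 201.] 0.62 [0.505  0.0328 0.0866] [0.4977 0.0259 0.118 ]
```

View pics/wrist.png

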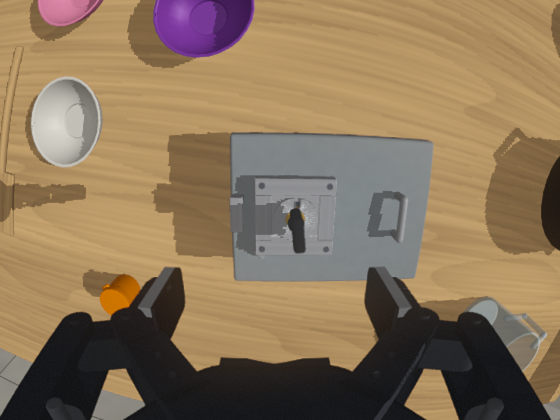

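The wrist view shows the key bow at about (297,230) on the lock case at (295,215), the handle at (400,218) and the white bowl at (66,122). I measure the bow's yaw from the fisheye depth.

```bash
cat >> h.py <<'E'
def fcloud(s):
    f=foc(s);Z=s["range_z"];h,w=Z.shape;v,u=np.mgrid[:h,:w];dx=u-s["cx"];dy=v-s["cy"];q=np.hypot(dx,dy)+1e-9;k=np.tan(q/f)/q
    P=np.stack([dx*k*Z,dy*k*Z,Z],-1)
    return (P-np.array(s["t"]))@np.array(s["R"])
E
python3 - <<'E'
from h import *
s=r.snapshot("wrist");P=fcloud(s);ok=(s["range_z"]>0)
def rect(m,l):
    q=P[m];rc=cv2.minAreaRect((q[:,:2]*1000).astype(np.float32));e=np.linalg.eigh(np.cov(q[:,:2].T))[1][:,1]
    print(l,m.sum(),np.round(rc[0],1),np.round(rc[1],1),round(rc[2],1),"pca",np.degrees(np.arctan(e[1]/e[0])).round(1),q.mean(0).round(4))
d=np.hypot(P[...,0]-.528,P[...,1]-.0055)
for lo,hi in((.108,.15),(.125,.15),(.131,.15)): rect(ok&(d<.04)&(P[...,2]>lo)&(P[...,2]<hi),(lo,hi))
rect(ok&(abs(P[...,2]-.07)<.005)&(np.hypot(P[...,0]-.528,P[...,1]-.04)<.15),"lid")
rect(ok&(P[...,2]>.079)&(P[...,2]<.1)&(np.hypot(P[...,0]-.528,P[...,1]-.005)<.06),"case")
print(pt(s,295,217,True),pt(s,66,122,True))
E
```

```text
(0.108, 0.15) 553 [526.3   4.2] [29.7 10.5] 17.2 pca 16.7 [0.5234 0.0032 0.1321]
(0.125, 0.15) 473 [526.3   4.2] [29.7 10.5] 17.2 pca 16.5 [0.525  0.0037 0.1348]
(0.131, 0.15) 440 [526.5   4.4] [29.2 10.5] 15.2 pca 16.5 [0.5257 0.0039 0.1352]
lid 20617 [520.1  43.6] [154.1 204.7] 9.5 pca -83.6 [0.5102 0.0465 0.0709]
case 5952 [532.   -5.8] [82.7 96.7] 9.8 pca -73.7 [ 5.238e-01 -4.000e-04  8.770e-02]
[ 0.5127328  -0.00085724  0.12979717] [ 0.47550225 -0.29767321  0.00600151]
```

{"fn": "servo_tool", "kwargs": {
  "steps": [
    {"xyz":[-0.009,0.0095,0],"dr":[0,0,0],"fingers":-1},
    {"xyz":[-0.0092,0.0092,0.02],"dr":[0,0,0],"fingers":-1},
    {"xyz":[0,0,0.025],"dr":[0,0,-0.114],"fingers":-1},
    {"xyz":[0,0,0.015],"dr":[0,0,0],"fingers":-1},
    {"xyz":[0,0,0],"dr":[0,0,0],"fingers":-1},
    {"xyz":[0,0,0],"dr":[0,0,0],"fingers":-1}
  ]
}}

```text
time_s: 5.9
tcp_pos: [0.527, 0.0043, 0.1911]
orientation: [-180.0, 0.1, -163.5]
force: [-0.4, 0.6, -0.4]
finger_gap: 0.0855
grip_force: 0.0
```

```bash
cat >> h.py <<'E'
def key(c=(.5265,.0042)):
    o=r.get_obs();print(o["time_s"],o["tcp_pos"].round(4),o["orientation"].round(2),o["joint_pos"].round(1),o["force"].round(2),o["ft_torque"].round(3),o["finger_gap"].round(4))
    s=r.snapshot("wrist");P=fcloud(s);ok=(s["range_z"]>0)
    d=np.hypot(P[...,0]-c[0],P[...,1]-c[1])
    for lo in (.11,.13):
        m=ok&(d<.03)&(P[...,2]>lo)&(P[...,2]<.142);q=P[m]
        if len(q)<10: continue
        rc=cv2.minAreaRect((q[:,:2]*1000).astype(np.float32));e=np.linalg.eigh(np.cov(q[:,:2].T))[1][:,1]
        print(lo,m.sum(),np.round(rc[0],1),np.round(rc[1],1),round(rc[2],1),"pca",np.degrees(np.arctan(e[1]/e[0])).round(1),q.max(0).round(4))
    return s,P
E
python3 - <<'E'
from h import *
s,P=key();save(s,"w2.png")
E
```

```text
Traceback (most recent call last):
  File "h.py", line 31, in key
    o=r.get_obs();print(o["time_s"],o["tcp_pos"].round(4),o["orientation"].round(2),o["joint_pos"].round(1),o["force"].round(2),o["ft_torque"].round(3),o["finger_gap"].round(4))
                                                                                                                                                        ^^^^^^^^^^^^^^^^^^^^^
AttributeError: 'float' object has no attribute 'round'
```

```bash
sed -i 's/o\["finger_gap"\].round(4)/round(o["finger_gap"],4)/' h.py; python3 - <<'E'
from h import *
s,P=key();save(s,"w2.png")
E
```

```text
5.9 [0.527  0.0043 0.1911] [-1.7997e+02  6.0000e-02 -1.6349e+02] [ -6.4  17.4 -10.3  62.2  -0.  -22.9] [-0.44  0.59 -0.37] [ 0.015  0.012 -0.033] 0.0855
0.11 912 [526.1   4.1] [29.6 10. ] 16.3 pca 16.3 [0.541  0.0121 0.1376]
0.13 765 [526.2   4.2] [29.5  9.9] 16.2 pca 16.4 [0.541  0.0121 0.1376]
```

View pics/w2.png

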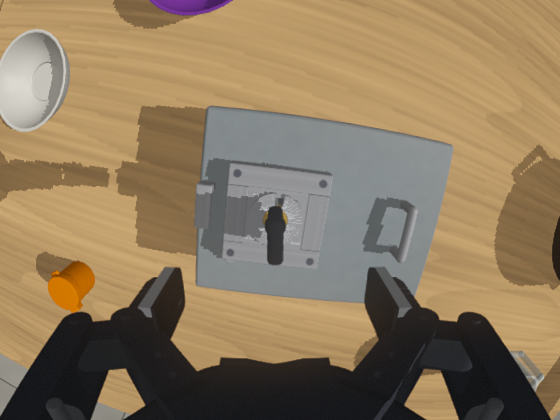

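Key at (0.526, 0.004), yaw 16.3°, between the fingers at columns 180 and 370. I descend and close part-way.

{"fn": "servo_tool", "kwargs": {
  "newtons": 20,
  "steps": [
    {"xyz":[0.0008,0,0.02],"dr":[0,0,0],"fingers":-0.3},
    {"xyz":[0,0,0.02],"dr":[0,0,0],"fingers":0.3},
    {"xyz":[0,0,0.02],"dr":[0,0,0],"fingers":0.55},
    {"xyz":[0,0,0.011],"dr":[0,0,0],"fingers":0.55},
    {"xyz":[0,0,0],"dr":[0,0,0],"fingers":0.55},
    {"xyz":[0,0,0],"dr":[0,0,0],"fingers":0.55},
    {"xyz":[0,0,0],"dr":[0,0,0],"fingers":0.55}
  ]
}}

```text
time_s: 6.82
tcp_pos: [0.5264, 0.004, 0.1202]
orientation: [-180.0, 0.1, -163.4]
force: [0.2, -1.0, 0.8]
finger_gap: 0.0188
grip_force: 0.0
```

```bash
python3 - <<'E'
from h import *
s,P=key();cv2.imwrite("pics/w3.png",cv2.resize(s["frame"][180:420,130:430],None,fx=2,fy=2)[:,:,::-1])
E
```

```text
6.825 [0.5264 0.004  0.1202] [-1.7996e+02  9.0000e-02 -1.6343e+02] [ -6.5  20.4 -17.2  52.3  -0.  -23. ] [ 0.19 -0.99  0.78] [ 0.023 -0.045 -0.026] 0.0188
0.11 4793 [525.4   5.4] [30.  48.6] 24.3 pca -72.9 [0.5413 0.0263 0.142 ]
0.13 2827 [525.5   5.6] [29.8 48.3] 23.5 pca -68.2 [0.5413 0.0263 0.142 ]
```

View pics/w3.png

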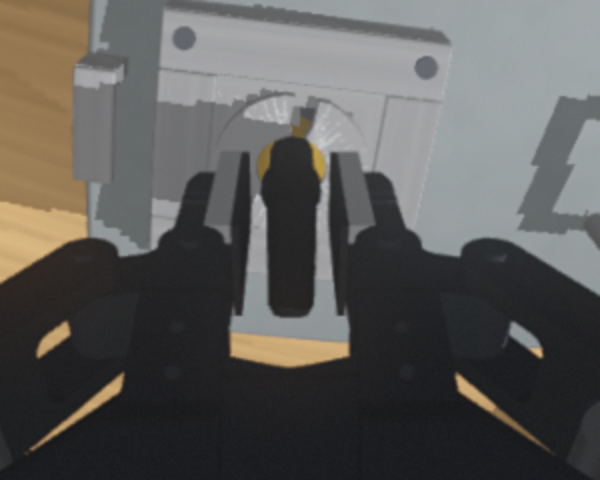

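The bow (x 262–322 in the crop) is centred between the pads (250 and 333), and the plate gap shows at (305,118). I close gently and measure the gap's angle.

{"fn": "servo_tool", "kwargs": {
  "newtons": 20,
  "steps": [
    {"xyz":[0,0,0],"dr":[0,0,0],"fingers":0.65},
    {"xyz":[0,0,0],"dr":[0,0,0],"fingers":0.7},
    {"xyz":[0,0,0],"dr":[0,0,0],"fingers":0.73},
    {"xyz":[0,0,0],"dr":[0,0,0],"fingers":0.75},
    {"xyz":[0,0,0],"dr":[0,0,0],"fingers":0.76},
    {"xyz":[0,0,0],"dr":[0,0,0],"fingers":0.77},
    {"xyz":[0,0,0],"dr":[0,0,0],"fingers":0.78}
  ]
}}

```text
time_s: 7.75
tcp_pos: [0.5257, 0.0041, 0.1193]
orientation: [-180.0, -0.0, -163.4]
force: [-0.7, 0.6, -0.0]
finger_gap: 0.0097
grip_force: 17.9
```

```bash
python3 - <<'E'
from h import *
s,P=key()
for c in((282.5,239),(281,245),(283,232)):
    p=pt(s,*c,fish=True,z=.0895);print(p.round(4),np.degrees(np.arctan2(p[1]-.0042,p[0]-.5262))-180-9.5+360)
E
```

```text
7.75 [0.5257 0.0041 0.1193] [-180.     -0.   -163.43] [ -6.5  20.4 -17.3  52.3  -0.  -23. ] [-0.68  0.56 -0.04] [ 0.003  0.039 -0.038] 0.0097
0.11 4362 [520.6   3.2] [33.7 33.7] 56.9 pca -73.4 [0.5416 0.0216 0.142 ]
0.13 2611 [520.6   3.2] [33.7 33.7] 56.9 pca 16.6 [0.5416 0.0216 0.142 ]
[0.5115 0.0039 0.0895] -8.256526896413789
[0.5149 0.0041 0.0895] -9.08618921663242
[0.5077 0.003  0.0895] -5.786340860565133
```

{"fn": "servo_tool", "kwargs": {
  "newtons": 40,
  "steps": [
    {"xyz":[0,0,-0.001],"dr":[0,0,0],"fingers":1},
    {"xyz":[0,0,0],"dr":[0,0,0],"fingers":1},
    {"xyz":[0,0,0],"dr":[0,0,0.05],"fingers":1},
    {"xyz":[0,0,0],"dr":[0,0,0.05],"fingers":1},
    {"xyz":[0,0,0],"dr":[0,0,0.05],"fingers":1},
    {"xyz":[0,0,0],"dr":[0,0,0.05],"fingers":1},
    {"xyz":[0,0,0],"dr":[0,0,0],"fingers":1}
  ]
}}

```text
time_s: 8.68
tcp_pos: [0.5257, 0.0041, 0.1202]
orientation: [-180.0, -0.0, -174.9]
force: [-0.5, 0.8, -0.1]
finger_gap: 0.0094
grip_force: 39.5
```

```bash
cat >> h.py <<'E'
def st():
    o=r.get_obs();print(o["time_s"],o["tcp_pos"].round(4),"boxyaw",round((o["orientation"][2]-180-9.5+180)%360-180,2),"F",o["force"].round(2),"T",o["ft_torque"].round(3),round(o["finger_gap"],4),round(o["grip_force"],1))
    y=np.radians(o["orientation"][2]);F=o["force"];print("F tool",(F[0]*np.cos(y)+F[1]*np.sin(y)).round(2),(F[0]*np.sin(y)-F[1]*np.cos(y)).round(2),(-F[2]).round(2))
E
python3 -c "from h import *;st()"
```

```text
8.675 [0.5257 0.0041 0.1202] boxyaw -4.36 F [-0.51  0.79 -0.09] T [0.047 0.065 0.012] 0.0094 39.5
F tool 0.44 0.83 0.09
```

{"fn": "servo_tool", "kwargs": {
  "steps": [
    {"xyz":[0,0,0],"dr":[0,0,0.05],"fingers":1},
    {"xyz":[0,0,0],"dr":[0,0,0.05],"fingers":1},
    {"xyz":[0,0,0],"dr":[0,0,0.05],"fingers":1},
    {"xyz":[0,0,0],"dr":[0,0,0.05],"fingers":1},
    {"xyz":[0,0,0],"dr":[0,0,0.05],"fingers":1},
    {"xyz":[0,0,0],"dr":[0,0,0.05],"fingers":1}
  ]
}}

```text
time_s: 9.43
tcp_pos: [0.5256, 0.0042, 0.1203]
orientation: [180.0, -0.0, 167.9]
force: [-0.9, 0.4, -0.8]
finger_gap: 0.0096
grip_force: 39.5
```

```bash
python3 -c "from h import *;st()"
```

```text
9.425 [0.5256 0.0042 0.1203] boxyaw -21.61 F [-0.86  0.44 -0.78] T [0.057 0.015 0.031] 0.0096 39.5
F tool 0.94 0.25 0.78
```

{"fn": "servo_tool", "kwargs": {
  "steps": [
    {"xyz":[0,0,0],"dr":[0,0,0.05],"fingers":1},
    {"xyz":[0,0,0],"dr":[0,0,0.05],"fingers":1},
    {"xyz":[0,0,0],"dr":[0,0,0.05],"fingers":1},
    {"xyz":[0,0,0],"dr":[0,0,0.05],"fingers":1},
    {"xyz":[0,0,0],"dr":[0,0,0.05],"fingers":1},
    {"xyz":[0,0,0],"dr":[0,0,0.05],"fingers":1}
  ]
}}

```text
time_s: 10.18
tcp_pos: [0.5255, 0.0045, 0.1202]
orientation: [180.0, -0.0, 150.7]
force: [0.4, 1.4, -0.4]
finger_gap: 0.0096
grip_force: 39.6
```

```bash
python3 -c "from h import *;st()"
```

```text
10.175 [0.5255 0.0045 0.1202] boxyaw -38.78 F [ 0.41  1.39 -0.42] T [0.311 0.062 0.01 ] 0.0096 39.6
F tool 0.33 1.41 0.42
```

{"fn": "servo_tool", "kwargs": {
  "steps": [
    {"xyz":[0,0,0],"dr":[0,0,0.04],"fingers":1},
    {"xyz":[0,0,0],"dr":[0,0,0.04],"fingers":1},
    {"xyz":[0,0,0],"dr":[0,0,0.04],"fingers":1},
    {"xyz":[0,0,0],"dr":[0,0,0.04],"fingers":1},
    {"xyz":[0,0,0],"dr":[0,0,0],"fingers":1}
  ]
}}

```text
time_s: 10.8
tcp_pos: [0.5255, 0.0047, 0.1202]
orientation: [179.9, -0.1, 141.7]
force: [0.1, 2.3, 0.3]
finger_gap: 0.0095
grip_force: 39.6
```

```bash
python3 -c "from h import *;st()"
```

```text
10.8 [0.5255 0.0047 0.1202] boxyaw -47.85 F [0.08 2.27 0.25] T [0.562 0.098 0.064] 0.0095 39.6
F tool 1.35 1.83 -0.25
```

{"fn": "servo_tool", "kwargs": {
  "steps": [
    {"xyz":[0,0,0],"dr":[0,0,0.03],"fingers":1},
    {"xyz":[0,0,0],"dr":[0,0,0.03],"fingers":1},
    {"xyz":[0,0,0],"dr":[0,0,0],"fingers":1}
  ]
}}

```text
time_s: 11.18
tcp_pos: [0.5256, 0.0046, 0.1203]
orientation: [179.9, -0.1, 138.1]
force: [-0.5, 5.0, -0.0]
finger_gap: 0.0093
grip_force: 39.6
```

```bash
python3 -c "from h import *;st()"
```

```text
11.175 [0.5256 0.0046 0.1203] boxyaw -51.36 F [-0.49  5.   -0.03] T [1.168 0.123 0.013] 0.0093 39.6
F tool 3.7 3.4 0.03
```

{"fn": "servo_tool", "kwargs": {
  "steps": [
    {"xyz":[0.0005,0.0005,0],"dr":[0,0,0],"fingers":1},
    {"xyz":[0,0,0],"dr":[0,0,0],"fingers":1}
  ]
}}

```text
time_s: 11.42
tcp_pos: [0.5256, 0.0048, 0.1202]
orientation: [-180.0, -0.0, 138.1]
force: [0.3, 3.8, 0.6]
finger_gap: 0.0099
grip_force: 39.6
```

```bash
python3 -c "from h import *;st()"
```

```text
11.425 [0.5256 0.0048 0.1202] boxyaw -51.36 F [0.28 3.75 0.6 ] T [0.863 0.123 0.087] 0.0099 39.6
F tool 2.29 2.98 -0.6
```

{"fn": "servo_tool", "kwargs": {
  "steps": [
    {"xyz":[0.0006,0.0007,0],"dr":[0,0,0.03],"fingers":1},
    {"xyz":[0.0003,0.0004,0],"dr":[0,0,0.03],"fingers":1},
    {"xyz":[0,0,0],"dr":[0,0,0],"fingers":1}
  ]
}}

```text
time_s: 11.8
tcp_pos: [0.5256, 0.0052, 0.1203]
orientation: [-179.9, 0.1, 134.6]
force: [-1.1, -2.1, 0.8]
finger_gap: 0.0093
grip_force: 39.5
```

```bash
python3 -c "from h import *;st()"
```

```text
11.8 [0.5256 0.0052 0.1203] boxyaw -54.86 F [-1.07 -2.06  0.79] T [-0.308  0.227  0.065] 0.0093 39.5
F tool -0.72 -2.21 -0.79
```

{"fn": "servo_tool", "kwargs": {
  "steps": [
    {"xyz":[0,0,0],"dr":[0,0,0.03],"fingers":1},
    {"xyz":[0,0,0],"dr":[0,0,0],"fingers":1}
  ]
}}

```text
time_s: 12.05
tcp_pos: [0.5256, 0.0054, 0.1203]
orientation: [-179.9, 0.1, 132.9]
force: [-1.1, -3.4, -1.4]
finger_gap: 0.0095
grip_force: 39.5
```

```bash
python3 -c "from h import *;st()"
```

```text
12.05 [0.5256 0.0054 0.1203] boxyaw -56.58 F [-1.06 -3.36 -1.37] T [-0.756  0.317  0.   ] 0.0095 39.5
F tool -1.74 -3.06 1.37
```

{"fn": "servo_tool", "kwargs": {
  "steps": [
    {"xyz":[-0.0004,-0.0005,0],"dr":[0,0,0.02],"fingers":1},
    {"xyz":[0,0,0],"dr":[0,0,0.02],"fingers":1},
    {"xyz":[0,0,0],"dr":[0,0,0],"fingers":1}
  ]
}}

```text
time_s: 12.42
tcp_pos: [0.5256, 0.0054, 0.1203]
orientation: [-180.0, 0.0, 130.7]
force: [-0.9, -2.8, -1.2]
finger_gap: 0.0097
grip_force: 39.6
```

```bash
python3 -c "from h import *;st()"
```

```text
12.425 [0.5256 0.0054 0.1203] boxyaw -58.84 F [-0.86 -2.76 -1.19] T [-0.631  0.294  0.089] 0.0097 39.6
F tool -1.53 -2.45 1.19
```

{"fn": "servo_tool", "kwargs": {
  "steps": [
    {"xyz":[0,0,0],"dr":[0,0,0.03],"fingers":1},
    {"xyz":[0,0,0],"dr":[0,0,0],"fingers":1}
  ]
}}

```text
time_s: 12.68
tcp_pos: [0.5256, 0.0055, 0.1203]
orientation: [-180.0, 0.0, 128.9]
force: [-1.4, -3.3, -0.2]
finger_gap: 0.0094
grip_force: 39.5
```

```bash
python3 -c "from h import *;st()"
```

```text
12.675 [0.5256 0.0055 0.1203] boxyaw -60.56 F [-1.41 -3.35 -0.16] T [-0.689  0.242  0.045] 0.0094 39.5
F tool -1.72 -3.2 0.16
```

{"fn": "servo_tool", "kwargs": {
  "steps": [
    {"xyz":[0,0,0],"dr":[0,0,0.03],"fingers":1},
    {"xyz":[0,0,0],"dr":[0,0,0.02],"fingers":1},
    {"xyz":[0,0,0],"dr":[0,0,0],"fingers":1}
  ]
}}

```text
time_s: 13.05
tcp_pos: [0.5256, 0.0055, 0.1203]
orientation: [-180.0, 0.0, 126.1]
force: [-1.1, -2.2, -0.7]
finger_gap: 0.0098
grip_force: 39.5
```

```bash
python3 -c "from h import *;st()"
```

```text
13.05 [0.5256 0.0055 0.1203] boxyaw -63.42 F [-1.14 -2.24 -0.73] T [-0.615  0.247  0.006] 0.0098 39.5
F tool -1.14 -2.24 0.73
```

{"fn": "servo_tool", "kwargs": {
  "steps": [
    {"xyz":[0,0,0],"dr":[0,0,0.03],"fingers":1},
    {"xyz":[0,0,0],"dr":[0,0,0],"fingers":1}
  ]
}}

```text
time_s: 13.3
tcp_pos: [0.5256, 0.0056, 0.1203]
orientation: [180.0, -0.0, 124.4]
force: [-1.4, -2.2, -0.6]
finger_gap: 0.0093
grip_force: 39.4
```

```bash
python3 -c "from h import *;st()"
```

```text
13.3 [0.5256 0.0056 0.1203] boxyaw -65.15 F [-1.37 -2.24 -0.58] T [-0.58   0.253 -0.013] 0.0093 39.4
F tool -1.08 -2.39 0.58
```

{"fn": "servo_tool", "kwargs": {
  "steps": [
    {"xyz":[0,0,0],"dr":[0,0,0.03],"fingers":1},
    {"xyz":[0,0,0],"dr":[0,0,0],"fingers":1}
  ]
}}

```text
time_s: 13.55
tcp_pos: [0.5256, 0.0056, 0.1203]
orientation: [180.0, -0.0, 122.6]
force: [-0.2, -2.5, -1.1]
finger_gap: 0.0095
grip_force: 39.4
```

```bash
python3 -c "from h import *;st()"
```

```text
13.55 [0.5256 0.0056 0.1203] boxyaw -66.86 F [-0.25 -2.52 -1.14] T [-0.548  0.159  0.036] 0.0095 39.4
F tool -1.99 -1.57 1.14
```

{"fn": "servo_tool", "kwargs": {
  "steps": [
    {"xyz":[0,0,0],"dr":[0,0,0.03],"fingers":1},
    {"xyz":[0,0,0],"dr":[0,0,0],"fingers":1}
  ]
}}

```text
time_s: 13.8
tcp_pos: [0.5256, 0.0056, 0.1203]
orientation: [180.0, -0.0, 120.9]
force: [-1.7, -2.5, 0.2]
finger_gap: 0.0095
grip_force: 39.5
```

```bash
python3 -c "from h import *;st()"
```

```text
13.8 [0.5256 0.0056 0.1203] boxyaw -68.58 F [-1.74 -2.46  0.16] T [-0.545  0.332  0.128] 0.0095 39.5
F tool -1.22 -2.75 -0.16
```

{"fn": "servo_tool", "kwargs": {
  "steps": [
    {"xyz":[0,0,0],"dr":[0,0,0],"fingers":1}
  ]
}}

```text
time_s: 13.92
tcp_pos: [0.5256, 0.0056, 0.1203]
orientation: [180.0, -0.0, 120.9]
force: [-2.2, -1.9, -0.2]
finger_gap: 0.0093
grip_force: 39.5
```

```bash
python3 -c "from h import *;st()"
```

```text
13.925 [0.5256 0.0056 0.1203] boxyaw -68.55 F [-2.15 -1.93 -0.17] T [-0.498  0.323  0.09 ] 0.0093 39.5
F tool -0.55 -2.84 0.17
```

{"fn": "servo_tool", "kwargs": {
  "steps": [
    {"xyz":[0,0,0],"dr":[0,0,0.02],"fingers":1},
    {"xyz":[0,0,0],"dr":[0,0,0],"fingers":1}
  ]
}}

```text
time_s: 14.18
tcp_pos: [0.5256, 0.0056, 0.1203]
orientation: [-180.0, -0.0, 119.8]
force: [-1.8, -2.7, 0.3]
finger_gap: 0.0094
grip_force: 39.5
```

```bash
python3 -c "from h import *;st()"
```

```text
14.175 [0.5256 0.0056 0.1203] boxyaw -69.71 F [-1.75 -2.66  0.31] T [-0.451  0.287  0.176] 0.0094 39.5
F tool -1.44 -2.84 -0.31
```

{"fn": "servo_tool", "kwargs": {
  "steps": [
    {"xyz":[0,0,0],"dr":[0,0,0],"fingers":1},
    {"xyz":[0,0,0],"dr":[0,0,0],"fingers":1}
  ]
}}

```text
time_s: 14.42
tcp_pos: [0.5256, 0.0056, 0.1203]
orientation: [-180.0, -0.0, 119.8]
force: [-1.8, -2.2, 0.6]
finger_gap: 0.0096
grip_force: 39.6
```

```bash
python3 - <<'E'
from h import *
st();r.snapshot("scene");st();s=r.snapshot("wrist");st()
u,v=280,215
cv2.imwrite("pics/w4.png",cv2.resize(s["frame"][150:330,170:410],None,fx=2.5,fy=2.5)[:,:,::-1])
E
```

```text
14.425 [0.5256 0.0056 0.1203] boxyaw -69.7 F [-1.84 -2.24  0.57] T [-0.418  0.327  0.107] 0.0096 39.6
F tool -1.03 -2.71 -0.57
14.475 [0.5256 0.0056 0.1203] boxyaw -69.7 F [-1.44 -2.31  0.04] T [-0.42   0.397  0.063] 0.0097 39.6
F tool -1.29 -2.4 -0.04
14.525 [0.5255 0.0056 0.1203] boxyaw -69.7 F [-0.86 -1.2  -0.4 ] T [-0.448  0.33   0.165] 0.0095 39.6
F tool -0.61 -1.34 0.4
```

View pics/w4.png

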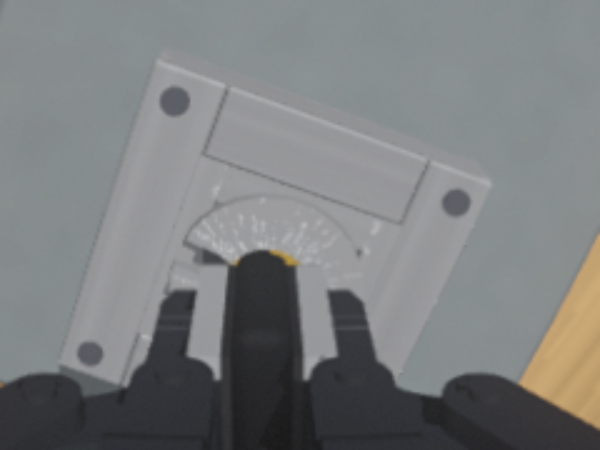

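{"fn": "servo_tool", "kwargs": {
  "steps": [
    {"xyz":[0,0,0],"dr":[0,0,0.02],"fingers":1},
    {"xyz":[0,0,0],"dr":[0,0,0],"fingers":1}
  ]
}}

```text
time_s: 14.78
tcp_pos: [0.5256, 0.0056, 0.1203]
orientation: [-180.0, -0.0, 118.6]
force: [-1.6, -1.7, 0.1]
finger_gap: 0.0094
grip_force: 39.6
```

```bash
cat >> h.py <<'E'
def avg(n=6):
    a=[]
    for i in range(n):
        o=r.get_obs();a.append([*o["force"],*o["ft_torque"],o["orientation"][2]]);r.snapshot("side")
    a=np.array(a);print(o["time_s"],a.mean(0).round(3),"Tz",a[:,5].round(3),a[:,5].std().round(3)/n**.5)
E
python3 -c "from h import *;avg()"
```

```text
15.025 [ -1.861  -1.853   0.359  -0.375   0.447   0.156 118.649] Tz [0.151 0.181 0.099 0.186 0.162 0.156] 0.011430952132988165
```

{"fn": "servo_tool", "kwargs": {
  "steps": [
    {"xyz":[0,0,0],"dr":[0,0,0.012],"fingers":1},
    {"xyz":[0,0,0],"dr":[0,0,0],"fingers":1}
  ]
}}

```text
time_s: 15.32
tcp_pos: [0.5255, 0.0056, 0.1203]
orientation: [-180.0, -0.0, 118.0]
force: [-2.4, -1.1, 0.4]
finger_gap: 0.0096
grip_force: 39.6
```

```bash
python3 -c "from h import *;avg()"
```

```text
15.575 [ -1.906  -1.306   0.557  -0.308   0.55    0.18  117.962] Tz [0.181 0.147 0.154 0.214 0.19  0.191] 0.00938971068066885
```

{"fn": "servo_tool", "kwargs": {
  "steps": [
    {"xyz":[0,0,0],"dr":[0,0,-0.05],"fingers":1},
    {"xyz":[0,0,0],"dr":[0,0,-0.05],"fingers":1},
    {"xyz":[-0.0001,0,0],"dr":[0,0,-0.05],"fingers":1},
    {"xyz":[-0.0001,-0.0001,0],"dr":[0,0,-0.05],"fingers":1},
    {"xyz":[-0.0001,-0.0001,0],"dr":[0,0,-0.05],"fingers":1},
    {"xyz":[-0.0001,-0.0001,0],"dr":[0,0,-0.05],"fingers":1},
    {"xyz":[0,0,0],"dr":[0,0,-0.05],"fingers":1},
    {"xyz":[0,0,0],"dr":[0,0,-0.05],"fingers":1}
  ]
}}

```text
time_s: 16.62
tcp_pos: [0.5268, 0.0055, 0.1206]
orientation: [179.9, 0.1, 141.0]
force: [-1.1, 0.3, 0.4]
finger_gap: 0.0092
grip_force: 39.5
```

```bash
python3 -c "
from h import *
st();avg(3)"
```

```text
16.625 [0.5268 0.0055 0.1206] boxyaw -48.54 F [-1.09  0.29  0.38] T [ 0.022 -0.009  0.023] 0.0092 39.5
F tool 1.03 -0.46 -0.38
16.725 [-4.80000e-01  3.86000e-01  1.87000e-01  4.70000e-02  1.60000e-02
 -5.00000e-03  1.40948e+02] Tz [ 0.023 -0.043  0.006] 0.016165807537309524
```

{"fn": "servo_tool", "kwargs": {
  "steps": [
    {"xyz":[0,0,0],"dr":[0,0,-0.05],"fingers":1},
    {"xyz":[0,-0.0001,0],"dr":[0,0,-0.05],"fingers":1},
    {"xyz":[0,-0.0001,0],"dr":[0,0,-0.05],"fingers":1},
    {"xyz":[0,-0.0001,0],"dr":[0,0,-0.05],"fingers":1},
    {"xyz":[0,-0.0001,0],"dr":[0,0,-0.05],"fingers":1},
    {"xyz":[0,-0.0001,0],"dr":[0,0,-0.05],"fingers":1}
  ]
}}

```text
time_s: 17.52
tcp_pos: [0.5262, 0.0053, 0.1205]
orientation: [179.9, 0.0, 158.1]
force: [0.3, 0.8, -1.0]
finger_gap: 0.0094
grip_force: 39.5
```

```bash
python3 -c "
from h import *
st();avg(3)"
```

```text
17.525 [0.5262 0.0053 0.1205] boxyaw -31.38 F [ 0.28  0.85 -1.04] T [ 0.373 -0.116 -0.012] 0.0094 39.5
F tool 0.06 0.89 1.04
17.625 [ 2.7500e-01  9.5200e-01 -1.1730e+00  3.3200e-01 -1.1600e-01 -2.2000e-02
  1.5811e+02] Tz [-0.012 -0.025 -0.03 ] 0.004618802153517006
```

{"fn": "servo_tool", "kwargs": {
  "steps": [
    {"xyz":[0,0,0],"dr":[0,0,-0.05],"fingers":1},
    {"xyz":[0,-0.0001,0],"dr":[0,0,-0.05],"fingers":1},
    {"xyz":[0,-0.0001,0],"dr":[0,0,-0.05],"fingers":1},
    {"xyz":[0,-0.0001,0],"dr":[0,0,-0.05],"fingers":1},
    {"xyz":[0,-0.0001,0],"dr":[0,0,-0.05],"fingers":1},
    {"xyz":[0,0,0],"dr":[0,0,0],"fingers":1}
  ]
}}

```text
time_s: 18.42
tcp_pos: [0.5259, 0.0045, 0.1205]
orientation: [180.0, 0.1, 172.3]
force: [0.6, 1.8, -0.5]
finger_gap: 0.0094
grip_force: 39.5
```

```bash
python3 - <<'E'
from h import *
st();avg(3)
s=r.snapshot("wrist");np.save("last.npy",s["range_z"])
cv2.imwrite("pics/w5b.png",cv2.resize(s["frame"][190:310,200:360],None,fx=5,fy=5,interpolation=cv2.INTER_CUBIC)[:,:,::-1])
for n,m in(("z0895",.0895),):
    for c in((264,256),(264,240),(280,240),(280,256),(296,240)): print(c,pt(s,*c,fish=True,z=m).round(4))
E
```

```text
18.425 [0.5259 0.0045 0.1205] boxyaw -17.19 F [ 0.64  1.76 -0.47] T [ 0.347 -0.235 -0.042] 0.0094 39.5
F tool -0.4 1.83 0.47
18.525 [ 9.80000e-01  1.53700e+00 -6.87000e-01  3.48000e-01 -2.36000e-01
 -3.50000e-02  1.72312e+02] Tz [-0.042 -0.043 -0.02 ] 0.006350852961085883
(264, 256) [ 0.5216 -0.001   0.0895]
(264, 240) [5.126e-01 3.000e-04 8.950e-02]
(280, 240) [0.5137 0.0085 0.0895]
(280, 256) [0.5227 0.0073 0.0895]
(296, 240) [0.5148 0.0167 0.0895]
```

View pics/w5b.png

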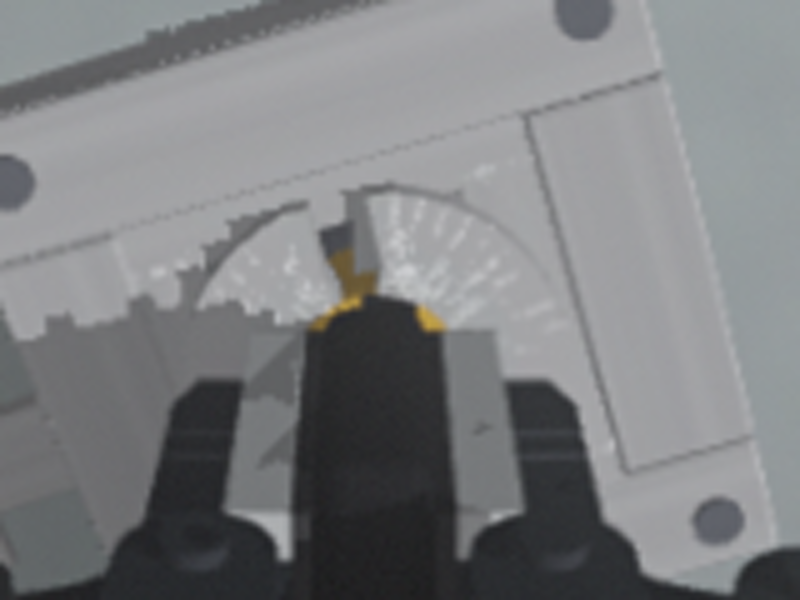

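The gap shows left of centre at crop (310–378, 190–290), with part of the pin visible in it (strip at x 350–378). The pin is about 14° short of the gap, so I turn back by that much and feel with a small lift.

{"fn": "servo_tool", "kwargs": {
  "steps": [
    {"xyz":[0,0,0],"dr":[0,0,-0.05],"fingers":1},
    {"xyz":[0,0.0001,0],"dr":[0,0,-0.05],"fingers":1},
    {"xyz":[0,0.0001,0],"dr":[0,0,-0.05],"fingers":1},
    {"xyz":[0,0.0001,0],"dr":[0,0,-0.05],"fingers":1},
    {"xyz":[0,0,0],"dr":[0,0,-0.045],"fingers":1},
    {"xyz":[0,0,0],"dr":[0,0,0],"fingers":1}
  ]
}}

```text
time_s: 19.38
tcp_pos: [0.5252, 0.0045, 0.1203]
orientation: [-180.0, -0.0, -173.6]
force: [0.0, 1.9, 0.8]
finger_gap: 0.0094
grip_force: 39.6
```

```bash
python3 - <<'E'
from h import *
st();avg(3)
s=r.snapshot("wrist")
cv2.imwrite("pics/w6.png",cv2.resize(s["frame"][190:310,200:360],None,fx=5,fy=5,interpolation=cv2.INTER_CUBIC)[:,:,::-1])
E
```

```text
19.375 [0.5252 0.0045 0.1203] boxyaw -3.13 F [0.03 1.94 0.78] T [ 0.358 -0.084  0.006] 0.0094 39.6
F tool -0.24 1.93 -0.78
19.475 [ 5.80000e-02  1.43900e+00  2.32000e-01  3.48000e-01 -6.60000e-02
 -7.00000e-03 -1.73628e+02] Tz [ 0.006 -0.015 -0.011] 0.005196152422706632
```

View pics/w6.png

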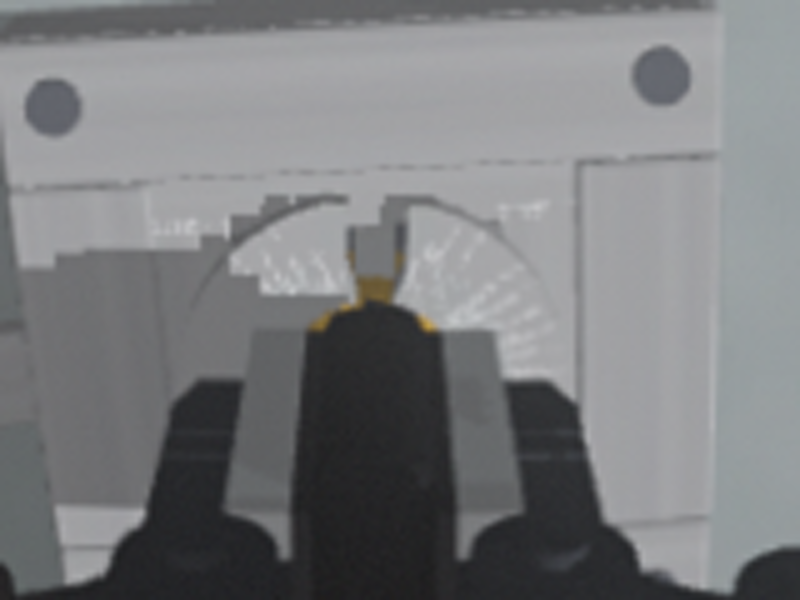

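The pin (x 357–396) sits centred in the gap (348–405). I lift gently.

{"fn": "servo_tool", "kwargs": {
  "steps": [
    {"xyz":[0,0.0003,-0.0005],"dr":[0,0,0],"fingers":1},
    {"xyz":[0,0,-0.001],"dr":[0,0,0],"fingers":1},
    {"xyz":[0,0,-0.001],"dr":[0,0,0],"fingers":1},
    {"xyz":[0,0,-0.0005],"dr":[0,0,0],"fingers":1}
  ]
}}

```text
time_s: 20.08
tcp_pos: [0.5252, 0.0047, 0.1234]
orientation: [-180.0, -0.0, -173.6]
force: [-0.2, 0.7, -0.9]
finger_gap: 0.0096
grip_force: 39.5
```

```bash
python3 -c "
from h import *
st();avg(2)"
```

```text
20.075 [0.5252 0.0047 0.1234] boxyaw -3.08 F [-0.18  0.7  -0.89] T [0.105 0.012 0.043] 0.0096 39.5
F tool 0.1 0.72 0.89
20.125 [-5.41000e-01  4.75000e-01 -9.11000e-01  9.50000e-02  1.20000e-02
  1.90000e-02 -1.73579e+02] Tz [ 0.043 -0.005] 0.01697056274847714
```

{"fn": "servo_tool", "kwargs": {
  "steps": [
    {"xyz":[0,0,-0.0005],"dr":[0,0,0],"fingers":1},
    {"xyz":[0,0,-0.0005],"dr":[0,0,0],"fingers":1},
    {"xyz":[0,0,0],"dr":[0,0,0],"fingers":1}
  ]
}}

```text
time_s: 20.55
tcp_pos: [0.5253, 0.0048, 0.1243]
orientation: [-180.0, 0.0, -173.6]
force: [0.3, 0.5, -0.4]
finger_gap: 0.0097
grip_force: 39.5
```

```bash
python3 -c "
from h import *
st();avg(2)"
```

```text
20.55 [0.5253 0.0048 0.1243] boxyaw -3.07 F [ 0.29  0.53 -0.38] T [0.051 0.043 0.006] 0.0097 39.5
F tool -0.35 0.49 0.38
20.6 [ 2.18000e-01  1.90000e-01 -3.22000e-01  5.50000e-02  6.00000e-03
  3.00000e-03 -1.73572e+02] Tz [ 0.006 -0.   ] 0.0021213203435596424
```

{"fn": "servo_tool", "kwargs": {
  "steps": [
    {"xyz":[0,0,-0.001],"dr":[0,0,0],"fingers":1},
    {"xyz":[0,0,-0.001],"dr":[0,0,0],"fingers":1},
    {"xyz":[0,0,-0.001],"dr":[0,0,0],"fingers":1},
    {"xyz":[0,0,0],"dr":[0,0,0],"fingers":1}
  ]
}}

```text
time_s: 21.15
tcp_pos: [0.5254, 0.0048, 0.1274]
orientation: [-180.0, 0.0, -173.6]
force: [0.8, 0.4, 0.0]
finger_gap: 0.0098
grip_force: 39.5
```

```bash
python3 -c "
from h import *
st();avg(2)"
```

```text
21.15 [0.5254 0.0048 0.1274] boxyaw -3.07 F [0.85 0.45 0.02] T [0.001 0.014 0.03 ] 0.0098 39.5
F tool -0.89 0.35 -0.02
21.2 [ 5.36000e-01  8.40000e-02  2.31000e-01  1.90000e-02  3.60000e-02
 -1.00000e-02 -1.73571e+02] Tz [ 0.03 -0.05] 0.028284271247461898
```

{"fn": "servo_tool", "kwargs": {
  "steps": [
    {"xyz":[0,0,-0.0015],"dr":[0,0,0],"fingers":1},
    {"xyz":[0,0,-0.0015],"dr":[0,0,0],"fingers":1},
    {"xyz":[0,0,-0.0015],"dr":[0,0,0],"fingers":1},
    {"xyz":[0,0,-0.0015],"dr":[0,0,0],"fingers":1}
  ]
}}

```text
time_s: 21.75
tcp_pos: [0.5253, 0.0048, 0.1334]
orientation: [-180.0, 0.0, -173.6]
force: [-0.5, -1.0, 0.3]
finger_gap: 0.0095
grip_force: 39.5
```

```bash
python3 -c "
from h import *
st();avg(2)"
```

```text
21.75 [0.5253 0.0048 0.1334] boxyaw -3.07 F [-0.51 -1.03  0.26] T [0.021 0.021 0.037] 0.0095 39.5
F tool 0.62 -0.97 -0.26
21.8 [-6.01000e-01  1.07000e-01  2.29000e-01  1.00000e-02  2.90000e-02
  4.80000e-02 -1.73572e+02] Tz [0.037 0.06 ] 0.00848528137423857
```

{"fn": "servo_tool", "kwargs": {
  "steps": [
    {"xyz":[0,0,-0.002],"dr":[0,0,0],"fingers":1},
    {"xyz":[0,0,-0.002],"dr":[0,0,0],"fingers":1},
    {"xyz":[0,0,-0.002],"dr":[0,0,0],"fingers":1},
    {"xyz":[0,0,-0.002],"dr":[0,0,0],"fingers":1},
    {"xyz":[0,0,-0.003],"dr":[0,0,0],"fingers":1},
    {"xyz":[0,0,-0.003],"dr":[0,0,0],"fingers":1},
    {"xyz":[0,0,0],"dr":[0,0,0],"fingers":1},
    {"xyz":[0,0,-0.025],"dr":[0,0,0],"fingers":1},
    {"xyz":[0,0,-0.03],"dr":[0,0,0],"fingers":1},
    {"xyz":[0,0,-0.025],"dr":[0,0,0],"fingers":1}
  ]
}}

```text
time_s: 23.1
tcp_pos: [0.5253, 0.0048, 0.2283]
orientation: [-180.0, 0.0, -173.6]
force: [0.6, -0.3, -0.6]
finger_gap: 0.0096
grip_force: 39.5
```

{"fn": "servo_tool", "kwargs": {
  "steps": [
    {"xyz":[0.0072,-0.0273,0],"dr":[0,0,0],"fingers":1},
    {"xyz":[0.0072,-0.0273,0],"dr":[0,0,0],"fingers":1},
    {"xyz":[0.0072,-0.0273,0],"dr":[0,0,0],"fingers":1},
    {"xyz":[0.0072,-0.0273,0],"dr":[0,0,0],"fingers":1},
    {"xyz":[0.0072,-0.0273,0],"dr":[0,0,0],"fingers":1},
    {"xyz":[0.0072,-0.0273,0],"dr":[0,0,0],"fingers":1},
    {"xyz":[0.0072,-0.0273,0],"dr":[0,0,0],"fingers":1},
    {"xyz":[0.0072,-0.0273,0],"dr":[0,0,0],"fingers":1},
    {"xyz":[0.0072,-0.0273,0],"dr":[0,0,0],"fingers":1},
    {"xyz":[0.0072,-0.0273,0],"dr":[0,0,0],"fingers":1}
  ]
}}

```text
time_s: 24.35
tcp_pos: [0.484, -0.2754, 0.2272]
orientation: [180.0, -0.0, -173.6]
force: [0.4, 1.0, -0.5]
finger_gap: 0.0095
grip_force: 39.5
```

{"fn": "servo_tool", "kwargs": {
  "steps": [
    {"xyz":[0,0,0],"dr":[0,0.1,0],"fingers":1},
    {"xyz":[0,0,0],"dr":[0,0.1,0],"fingers":1},
    {"xyz":[0,0,0],"dr":[0,0.1,0],"fingers":1},
    {"xyz":[0,0,0],"dr":[0,0.1,0],"fingers":1},
    {"xyz":[0,0,0],"dr":[0,0.1,0],"fingers":1},
    {"xyz":[0,0,0],"dr":[0,0.1,0],"fingers":1},
    {"xyz":[0,0,0],"dr":[0,0,0],"fingers":1},
    {"xyz":[0,0,0],"dr":[0,0,0],"fingers":1}
  ]
}}

```text
time_s: 25.35
tcp_pos: [0.4845, -0.2748, 0.2274]
orientation: [-179.9, -34.2, -173.6]
force: [-0.8, 0.4, -0.4]
finger_gap: 0.0094
grip_force: 39.5
```

```bash
python3 - <<'E'
from h import *
from scipy.spatial.transform import Rotation as Ro
o=r.get_obs();st();print(o["orientation"],o["joint_pos"].round(1))
Rt=Ro.from_euler("xyz",o["orientation"],degrees=True).as_matrix();print(Rt.round(3));print("tip",(o["tcp_pos"]+.0463*Rt[:,2]).round(4))
s=r.snapshot("side");P=cloud(s);C=s["frame"].astype(int);m=(s["range_z"]>0)&(np.hypot(P[...,0]-.473,P[...,1]+.276)<.08)&(P[...,2]<.048)&(P[...,2]>.032)&(C.max(-1)-C.min(-1)<50)
print(m.sum(),cv2.minAreaRect((P[m][:,:2]*1000).astype(np.float32)))
s=r.snapshot("scene");P=cloud(s);q=P[(np.hypot(P[...,0]-o["tcp_pos"][0],P[...,1]-o["tcp_pos"][1])<.06)&(P[...,2]>.12)&(s["range_z"]>0)];print(len(q),q[:,2].min())
for k in("key","bolt"):
    for d in r.recognise(s,k)[:2]: print(k,d)
a=s["frame"][120:280,150:370];cv2.imwrite("pics/s7.png",cv2.resize(a,None,fx=3.5,fy=3.5,interpolation=cv2.INTER_CUBIC)[:,:,::-1])
E
```

```text
25.35 [ 0.4845 -0.2748  0.2274] boxyaw -3.11 F [-0.83  0.4  -0.39] T [ 0.061 -0.494 -0.024] 0.0094 39.5
F tool 0.78 0.49 0.39
[-179.94308641  -34.24922613 -173.61210511] [-26.8  48.3  37.2 108.5 -18.  -28.4]
[[-0.821 -0.112 -0.559]
 [-0.092  0.994 -0.064]
 [ 0.563 -0.001 -0.827]]
tip [ 0.4586 -0.2777  0.1891]
331 ((474.2891845703125, -278.0803527832031), (105.38631439208984, 108.81169891357422), 1.7109330892562866)
26 0.24562849526865727
key {'centre': [442.5, 184.0], 'p': 0.71}
key {'centre': [212.9, 265.6], 'p': 0.62}
bolt {'centre': [213.6, 265.1], 'p': 0.25}
```

View pics/s7.png

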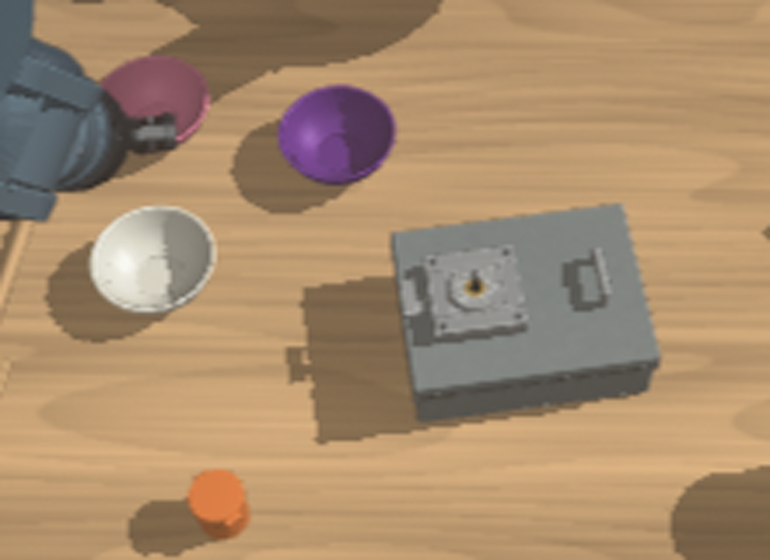

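The key is out and the lock is empty at (475,287). The held key hangs beside the white bowl from this view, and the numbers put its tip over the bowl at (0.459, -0.278). I lower it tilted.

{"fn": "servo_tool", "kwargs": {
  "steps": [
    {"xyz":[-0.0113,0,0.0165],"dr":[0,0,0],"fingers":1},
    {"xyz":[-0.0113,0,0.0165],"dr":[0,0,0],"fingers":1},
    {"xyz":[-0.0113,0,0.0165],"dr":[0,0,0],"fingers":1},
    {"xyz":[-0.0113,0,0.0165],"dr":[0,0,0],"fingers":1},
    {"xyz":[-0.0113,0,0.0165],"dr":[0,0,0],"fingers":1},
    {"xyz":[-0.0113,0,0.0165],"dr":[0,0,0],"fingers":1},
    {"xyz":[-0.0113,0,0.0165],"dr":[0,0,0],"fingers":1},
    {"xyz":[-0.0056,0,0.0083],"dr":[0,0,0],"fingers":1},
    {"xyz":[-0.0056,0,0.0083],"dr":[0,0,0],"fingers":1},
    {"xyz":[0,0,0],"dr":[0,0,0],"fingers":1}
  ]
}}

```text
time_s: 26.8
tcp_pos: [0.484, -0.2745, 0.0672]
orientation: [180.0, -34.4, -173.6]
force: [0.7, 0.4, -0.5]
finger_gap: 0.0097
grip_force: 39.5
```

```bash
cat >> h.py <<'E'
def tip():
    from scipy.spatial.transform import Rotation as Ro
    o=r.get_obs();Rt=Ro.from_euler("xyz",o["orientation"],degrees=True).as_matrix();print("tip",(o["tcp_pos"]+.0463*Rt[:,2]).round(4))
E
python3 -c "
from h import *
st();tip();avg(3);print(r.get_obs()['joint_pos'].round(1))"
```

```text
26.8 [ 0.484  -0.2745  0.0672] boxyaw -3.08 F [ 0.67  0.39 -0.45] T [-0.023 -0.535  0.003] 0.0097 39.5
F tool -0.71 0.31 0.45
tip [ 0.458  -0.2774  0.029 ]
26.9 [ 3.43000e-01  1.68000e-01 -8.40000e-01  3.30000e-02 -5.25000e-01
 -8.00000e-03 -1.73582e+02] Tz [ 0.003 -0.023 -0.004] 0.006350852961085883
[-26.8  52.6  21.9  89.  -18.  -28.4]
```

{"fn": "servo_tool", "kwargs": {
  "steps": [
    {"xyz":[-0.0056,0,0.0083],"dr":[0,0,0],"fingers":1},
    {"xyz":[-0.0028,0,0.0041],"dr":[0,0,0],"fingers":1},
    {"xyz":[0,0,0],"dr":[0,0,0],"fingers":1}
  ]
}}

```text
time_s: 27.32
tcp_pos: [0.4837, -0.2743, 0.0516]
orientation: [180.0, -34.4, -173.5]
force: [0.3, 0.1, -0.6]
finger_gap: 0.0094
grip_force: 39.5
```

```bash
python3 -c "
from h import *
tip();avg(3)"
```

```text
tip [ 0.4577 -0.2772  0.0135]
27.425 [ 9.60000e-02 -2.43000e-01 -3.01000e-01  4.10000e-02 -5.13000e-01
 -7.00000e-03 -1.73555e+02] Tz [-0.024  0.051 -0.049] 0.024248711305964284
```

{"fn": "servo_tool", "kwargs": {
  "steps": [
    {"xyz":[-0.0011,0,0.0017],"dr":[0,0,0],"fingers":1},
    {"xyz":[-0.0011,0,0.0017],"dr":[0,0,0],"fingers":1},
    {"xyz":[0,0,0],"dr":[0,0,0],"fingers":1}
  ]
}}

```text
time_s: 27.85
tcp_pos: [0.4839, -0.2745, 0.0481]
orientation: [180.0, -34.4, -173.6]
force: [-0.7, -0.4, -0.0]
finger_gap: 0.0095
grip_force: 39.5
```

```bash
python3 -c "
from h import *
tip();avg(3)"
```

```text
tip [ 0.458  -0.2774  0.0099]
27.95 [ 8.20000e-02 -1.42000e-01 -2.70000e-01  4.60000e-02 -5.11000e-01
  3.00000e-02 -1.73569e+02] Tz [0.033 0.05  0.006] 0.010392304845413263
```

{"fn": "servo_tool", "kwargs": {
  "steps": [
    {"xyz":[-0.0009,0,0.0013],"dr":[0,0,0],"fingers":1},
    {"xyz":[0,0,0],"dr":[0,0,0],"fingers":0.74},
    {"xyz":[0,0,0],"dr":[0,0,0],"fingers":0.7},
    {"xyz":[0,0,0],"dr":[0,0,0],"fingers":0.66},
    {"xyz":[0,0,0],"dr":[0,0,0],"fingers":0.6},
    {"xyz":[0,0,0],"dr":[0,0,0],"fingers":0.5},
    {"xyz":[0,0,0],"dr":[0,0,0],"fingers":0.4},
    {"xyz":[0,0,0],"dr":[0,0,0],"fingers":0.4},
    {"xyz":[0,0,0],"dr":[0,0,0],"fingers":0.4}
  ]
}}

```text
time_s: 29.12
tcp_pos: [0.4841, -0.2746, 0.0467]
orientation: [-180.0, -34.4, -173.6]
force: [0.0, 0.2, 0.0]
finger_gap: 0.0255
grip_force: 0.0
```

```bash
python3 -c "
from h import *
tip();st()"
```

```text
tip [ 0.4581 -0.2775  0.0085]
29.125 [ 0.4841 -0.2746  0.0467] boxyaw -3.08 F [0.02 0.16 0.02] T [ 0.043 -0.47  -0.   ] 0.0255 0.0
F tool -0.04 0.16 -0.02
```

{"fn": "servo_tool", "kwargs": {
  "steps": [
    {"xyz":[0.0056,0,-0.0083],"dr":[0,0,0],"fingers":0.4},
    {"xyz":[0.0056,0,-0.0083],"dr":[0,0,0],"fingers":0.4},
    {"xyz":[0.0113,0,-0.0165],"dr":[0,0,0],"fingers":0.4},
    {"xyz":[0.0113,0,-0.0165],"dr":[0,0,0],"fingers":0.4},
    {"xyz":[0.0113,0,-0.0165],"dr":[0,0,0],"fingers":0.4},
    {"xyz":[0.0113,0,-0.0165],"dr":[0,0,0],"fingers":0.4},
    {"xyz":[0.0113,0,-0.0165],"dr":[0,0,0],"fingers":0.4},
    {"xyz":[0,0,0],"dr":[0,0,0],"fingers":0.4}
  ]
}}

```text
time_s: 30.12
tcp_pos: [0.4851, -0.2751, 0.1693]
orientation: [-179.8, -34.2, -173.7]
force: [0.3, -0.5, 0.3]
finger_gap: 0.0254
grip_force: 0.0
```

```bash
python3 - <<'E'
from h import *
st()
for n in("scene","side","wrist"):
    s=r.snapshot(n)
    for k in("key","bowl","bolt","key_grip","key_pin","keeper"):
        for d in r.recognise(s,k)[:2]:
            print(n,k,np.round(d["centre"]),round(d["p"],2),pt(s,*d["centre"],fish=n=="wrist").round(3))
    if n!="wrist":
        P=cloud(s);C=s["frame"].astype(int);h=(s["range_z"]>0)&(np.hypot(P[...,0]-.474,P[...,1]+.277)<.055)
        m=h&(P[...,2]<.1)&(C.max(-1)<75);q=P[m];print(n,"dark",len(q),q.mean(0).round(3) if len(q) else "",q.min(0) if len(q) else "",q.max(0) if len(q) else "")
    if n=="side":
        a=cv2.resize(s["frame"][255:335,215:315],(480,384),interpolation=cv2.INTER_CUBIC);b=cv2.resize(s["frame"][170:250,240:320],(320,384))
        cv2.imwrite("pics/s8.png",np.hstack([a,b])[:,:,::-1])
E
```

```text
30.125 [ 0.4851 -0.2751  0.1693] boxyaw -3.17 F [ 0.34 -0.51  0.29] T [ 0.044 -0.491 -0.002] 0.0254 0.0
F tool -0.28 -0.54 -0.29
scene key [192. 196.] 0.58 [ 0.461 -0.29   0.003]
scene bowl [246. 156.] 0.85 [ 0.307 -0.127  0.011]
scene bowl [196. 153.] 0.84 [ 0.297 -0.295  0.01 ]
scene key_grip [194. 199.] 0.58 [ 0.5   -0.267  0.05 ]
scene key_pin [195. 198.] 0.59 [ 0.492 -0.268  0.046]
scene keeper [298. 208.] 0.63 [0.545 0.044 0.086]
scene keeper [193. 193.] 0.45 [ 0.453 -0.285  0.007]
scene dark 35 [ 0.499 -0.268  0.04 ] [ 0.47751885 -0.27217767  0.02431017] [ 0.51290962 -0.26310397  0.04984243]
side key [266. 296.] 0.59 [ 0.485 -0.277  0.024]
side bowl [207. 251.] 0.97 [ 0.328 -0.104  0.005]
side bowl [260. 294.] 0.89 [ 0.47  -0.256  0.006]
side key_grip [268. 291.] 0.55 [ 0.49  -0.275  0.041]
side key_pin [268. 296.] 0.56 [ 0.492 -0.278  0.027]
side keeper [269. 197.] 0.88 [0.501 0.022 0.083]
side dark 123 [ 0.492 -0.276  0.032] [ 0.47372297 -0.28063876  0.01418555] [ 0.5099255  -0.2684648   0.04782002]
wrist key [277. 301.] 0.94 [ 0.484 -0.273  0.042]
wrist bowl [ 38. 200.] 0.97 [ 0.415 -0.57   0.011]
wrist bowl [270. 272.] 0.84 [ 0.456 -0.282  0.006]
wrist bolt [525. 338.] 0.59 [ 0.509 -0.043  0.07 ]
wrist bolt [536. 367.] 0.55 [ 0.537 -0.034  0.08 ]
wrist key_grip [276. 301.] 0.63 [ 0.484 -0.273  0.041]
wrist key_grip [525. 341.] 0.52 [ 0.512 -0.044  0.071]
wrist key_pin [277. 300.] 0.76 [ 0.482 -0.273  0.041]
wrist keeper [525. 342.] 0.6 [ 0.513 -0.043  0.071]
```

View pics/s8.png

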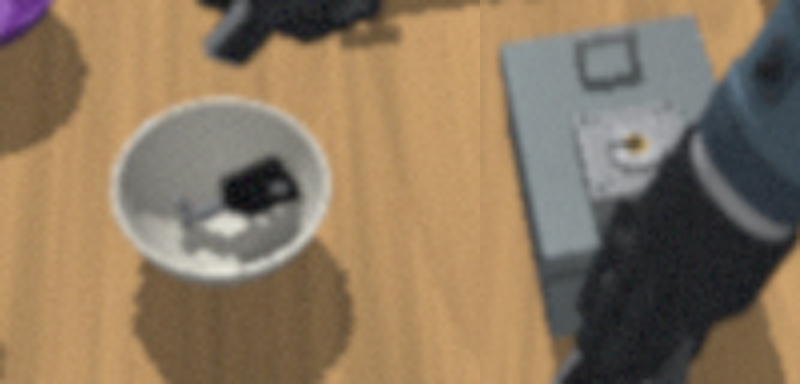

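The key lies in the white bowl, with its bow at (262,185) and its shaft to the left. The gripper is clear of everything.

```bash
python3 -c "
from h import *
print(r.job_done())"
```

```text
the job is handed in; nothing more can be done
None
```

The job is handed in, with no verdict reported: I turned the key clockwise to a firm stop at about 0.18 N m and drew it out at the gap with almost no force. It now lies in the white bowl; I judged the bolt locked by feel, not by sight.

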